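# Load the curing shuttle and push it to the cure detent

### The job

Fit the drilled ware plate flat down over all four posts of the shuttle while the shuttle still stands in the loading section outside the lamp hood. Then push the loaded shuttle along its rails under the hood until it clicks into the cure notch, and leave it there. Do not knock the hood, and leave the bowl, dishes, bottles and jar where they stand.

Things in the scene. Friction and masses are not known exactly. Their poses are not given: they have to be found in the camera images.
- ware_plate: loose dark steel plate, 130 mm along its x, 84 mm along its y, 6 mm thick, 0.2 to 0.4 kg, with a drilled 15 mm hole near each corner (centres at x = +-50, y = +-29 mm). On top an upright orange lift bar along its y, 60 mm long, 14 mm thick (in x), its top 46 mm above the underside, and on either side of the bar a 4 mm thick white test tile fixed to the plate. Origin: centre of the underside; z up. It starts lying flat on the board; either way round fits the posts.
- shuttle_seat (a point): centre of the four post shoulders of the aluminium shuttle (deck 124 x 84 mm, its top 30 mm above the board), 38 mm above the board: the ware plate's origin comes here when it is seated, its x axis along this frame's x (either way round). The posts stand at x = +-50, y = +-29 mm: 18 mm shoulders, on them 10 mm pins with conical tips that end 16.5 mm above the shoulders. Frame axes as those of the curer; it moves with the shuttle.
- push_face (a point): point on the outer face of the blue upright push flange at the shuttle's rear end (the end away from the hood), on its centre line, 36 mm above the board. The face is 80 mm wide (frame x) and upright, from 18 to 54 mm above the board; push it along frame +y. Axes as those of the curer.
- shuttle (a joint): shuttle travel along the rails (m), growing toward and under the hood (curer +y); 0 to 0.03 at the start (green loading section). Cure notch at 0.195 (red tick on the shuttle over the red base mark), far stop 0.212. Friction 1 N; a spring roller climbs a bar from 13 mm before the notch (about 5 N), drops in from about 4 mm before it and holds; going on past it takes about 8 N.
- curer: fixed base of the curing station, grey plate 116 mm (x) by 292 mm (y), 10 mm thick with two steel rails up to 16 mm above the board. Origin on the board under the rail centre line, straight below the hood's entry edge; the shuttle runs along its +y axis, z up; the base reaches from y = -165 to +127 mm. A column stands at its +x side, at y = 21 to 91 mm.
- hood: fixed white lamp hood over the far part of the rails, origin and axes as the curer: box from x = -77 to +113 mm, y = 0 (entry edge) to 126 mm, underside 131 mm and top 188 mm above the board. With the shuttle in the cure notch its push face is 25 mm inside the entry edge, so an upright gripper would strike the hood: lean the tool back 35 to 50 degrees from vertical, away from the hood.
- oil_bottle: bystander: brown bottle with a paper label, 52 mm wide, 89 mm tall; origin at the centre of its foot
- blue_jar: bystander: blue jar with white cap, 45 mm wide, 70 mm tall; origin at the centre of its foot
- small_dish: bystander: small cream dish, 49 mm wide, 20 mm tall; origin at the centre of its foot
- bowl: bystander: porcelain bowl, 110 mm wide, 56 mm tall; origin at the centre of its foot
- dark_bottle: bystander: plain brown bottle, 40 mm wide, 74 mm tall; origin at the centre of its foot
- dish_lid: bystander: flat white round lid, 108 mm wide, 11 mm tall; origin at the centre of its underside

How it is judged:
By the outcome, as a careful person would: the job done as asked, in the order asked, and still so for the second after the job is handed in, with the robot touching nothing.
It also fails if it takes over 67 s, if anything falls off the work surface, if the arm or the gripper's body presses on something with over 40 N, if the wrist force passes 120 N, or if a joint passes its speed limit or range.

### The arm

A 7-joint arm with a two-finger parallel gripper is mounted at the origin on a cart in front of the work surface, level with it; the furniture and walls round the work are solid. World frame = base frame: x ahead of the robot, y to its left, z up, the work surface at z = 0. Lengths are in m, angles in rad, forces in N, time in s.
With the tool pointing down it reaches from about 0.4 to 0.9 m from the base axis. Payload 5.6 kg.
Tool frame: the origin (TCP) lies midway between the tips of the shut fingers; the grasp point (between the pads) lies 19 mm behind it; z points along the fingers, y is the line along which they close (so a half turn about z gives the same grasp; the last joint's range is limited). The gripper opens to 92 mm and grips with 3 to 60 N. Pads are 20 mm wide; open, the fingers measure 128 mm over their backs; the gripper's body (75 mm by 189 mm) begins 69 mm behind the grasp point.
Start: joints at [1.173, 0.468, -0.012, 1.603, 0.006, 1.071, -0.056], TCP at [0.226, -0.61, 0.215] pointing down, gripper open.
Joint ranges: [-2.53, 2.53], [-0.31, 2.02], [-1.57, 1.55], [0.28, 2.44], [-1.29, 4.43], [0.15, 1.84], [-2.92, 2.92]. Speed limits (rad/s): [2.57, 2.57, 3.14, 3.14, 3.14, 3.14, 3.14].

### API

Orientations are given as a 3x3 rotation matrix whose columns are the frame's x, y, z axes.
In Python, from station import env, effector, solver, viewer, workorder, search_frame, tip_of gives the robot as it stands. Calls block until the motion is done:
- env.reach(position, orientation): joint-space move of the TCP to a pose.
- env.movel(position, frame=None, rate=0.15): straight line of the TCP; frame=None keeps the orientation; rate is the mean speed in m/s.
- env.goto_joints(angles): joint-space move.
- effector.release() and effector.grasp(squeeze=None): open the fingers fully, or close them until they stop; squeeze is the grip in N (None keeps the last).
- env.pause(seconds).
- solver.inverse_kinematics(position, orientation): joint angles nearest the present ones, or None.
- env.sense(): the state.
- viewer.read_camera(name): name is "scene" or "top" or "wrist"; returns (picture, depth): 384x512x3 uint8, red, green, blue; 384x512 float32, m along the optical axis (not along the pixel's ray), 0 where there is no reading.
- viewer.camera_info(name): a dict with "intrinsics" (3x3 intrinsics, pixels), "dist_coeffs" ([k1, k2, p1, p2, k3] as OpenCV has them; the pictures are not rectified), "eye" and "rotation" of the camera in the world; the wrist camera has in their place "T_tool_cam" (4x4, takes a point from camera to tool coordinates, whose origin is the TCP and whose axes are the flange's). Camera axes: x right, y up, looking along -z (the intrinsics and any distortion apply to the point x, -y, -z); pixel columns grow to the right and rows downward; lengths in m; the calibration is good to about 2 mm. A picture is of the moment at which its call begins: read the wrist's pose just before it. camera_info takes no time and is no camera call.
A pose or a line that the arm cannot do raises env.PlanningError and nothing moves.
- workorder.finish_job(): hands the job in; it is judged then, once.
Trained networks look in the newest picture that a camera, given by its name, has taken for a name from the list of things; names that differ only in an ending like _2 or _b are one class to them, and where a whole thing is asked for, a point or a joint stands for the part that bears it (a point fixed in the world has none). Each returns a list of dicts, best first, with "score" (0 to 1); they miss things now and then, are a little off and sometimes report something else, mostly with a low value. They report only what shows in the picture. A call takes as long as a camera call.
- search_frame(camera, name): "at" ([x, y, z] in m, in world coordinates, good to about 4 mm: the middle of the surface that is visible of it).
- tip_of(camera, name): "at" ([x, y, z] in m, in world coordinates, good to about 4 mm: a listed point, or the origin of a listed thing).
The state is a dict: "t": time; "joint_positions": joint angles; "joint_velocities": joint speeds; "tau": joint torques, N m; "ee_pos": TCP position; "tcp_rot": TCP orientation; "wrist_force": force on the tool from outside, world axes, zero at the start; "moment": the same for the moment, N m; "gripper_width": finger opening in m; "grasp_force": force on a finger pad.
Only numpy, scipy, OpenCV 4.12 (cv2) and the standard library are available. Lean on these libraries where they do the work, as an engineer would, in place of code of your own. Each camera call takes 0.05 s, during which the arm holds its last target. There are 200 camera calls.

## Working session

There is one attempt and no reset: what is moved stays moved. The work goes in short steps, each a Python script; the robot and the scene stay as the last script left them, time stands still between calls to the robot, and variables do not carry over. Pictures are saved under pics/ and viewed, at most 10 in all, crops included, and the job is handed in when it is done.

```bash
ls; mkdir -p pics; python3 - <<'E'
from station import env, viewer, search_frame, tip_of
import cv2,numpy as np
ims=[]
for c in ("top","scene"):
    p,d=viewer.read_camera(c); np.savez(f"{c}0.npz",p=p,d=d)
    cv2.imwrite(f"pics/{c}0.png",p[:,:,::-1])
    i=viewer.camera_info(c); print(c,np.round(i["eye"],3),np.round(i["rotation"],3).tolist(),np.round(i["intrinsics"],1).tolist(),i["dist_coeffs"])
    for n in ["ware_plate","shuttle_seat","push_face","curer","hood","bowl","oil_bottle","blue_jar","small_dish","dark_bottle","dish_lid"]:
        print(n,[(np.round(r["at"],3).tolist(),round(r["score"],2)) for r in tip_of(c,n)[:2]])
print(env.sense()["t"], viewer.camera_info("wrist"))
E
```

```text
pics
top [ 0.519 -0.023  1.017] [[-0.012, 0.997, -0.082], [-1.0, -0.012, 0.001], [0.0, 0.082, 0.997]] [[351.5, 0.0, 253.0], [0.0, 351.5, 192.4], [0.0, 0.0, 1.0]] [-0.05091147  0.          0.          0.          0.        ]
ware_plate [([0.46, 0.237, -0.0], 0.97)]
shuttle_seat [([0.513, -0.272, 0.041], 0.92)]
push_face [([0.498, -0.326, 0.038], 0.92)]
curer [([0.524, -0.182, -0.002], 0.93)]
hood [([0.691, 0.021, 0.001], 0.27)]
bowl [([0.74, -0.28, 0.001], 0.84)]
oil_bottle [([0.681, 0.202, 0.002], 0.6)]
blue_jar [([0.686, 0.288, 0.002], 0.72)]
small_dish [([0.431, 0.1, -0.002], 0.47), ([0.46, 0.235, -0.001], 0.24)]
dark_bottle [([0.707, 0.1, 0.0], 0.51), ([0.43, 0.099, -0.001], 0.25)]
dish_lid [([0.692, 0.022, -0.002], 0.66)]
scene [ 0.36  -0.484  0.83 ] [[0.885, 0.395, -0.245], [-0.465, 0.744, -0.48], [-0.007, 0.539, 0.843]] [[376.7, 0.0, 248.6], [0.0, 376.7, 191.0], [0.0, 0.0, 1.0]] [0.00240422 0.         0.         0.         0.        ]
ware_plate [([0.464, 0.233, 0.005], 0.74)]
shuttle_seat [([0.512, -0.271, 0.038], 0.9)]
push_face [([0.504, -0.324, 0.037], 0.69)]
curer [([0.531
[... 230 characters left out ...]
k_bottle [([0.709, 0.102, 0.002], 0.87)]
dish_lid [([0.688, 0.021, 0.003], 0.56)]
1.2 {'intrinsics': array([[275.38385647,   0.        , 252.38585143],
       [  0.        , 275.38385647, 192.84077902],
       [  0.        ,   0.        ,   1.        ]]), 'dist_coeffs': array([-0.03205605,  0.        ,  0.        ,  0.        ,  0.        ]), 'T_tool_cam': array([[ 3.47222160e-04,  9.71201396e-01,  2.38259789e-01,
         6.62434764e-02],
       [ 9.99999833e-01, -2.27155810e-04, -5.31386612e-04,
         2.64184924e-04],
       [-4.61961324e-04,  2.38259934e-01, -9.71201313e-01,
        -1.70702294e-01],
       [ 0.00000000e+00,  0.00000000e+00,  0.00000000e+00,
         1.00000000e+00]])}
```

View pics/top0.png

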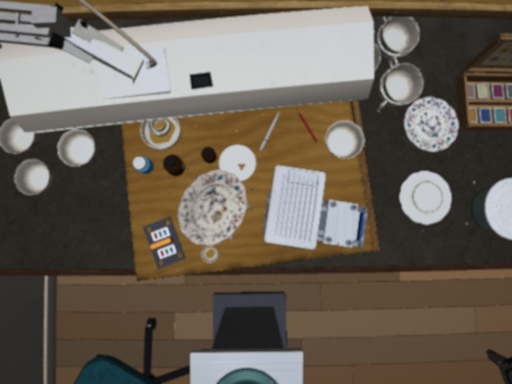

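View pics/scene0.png

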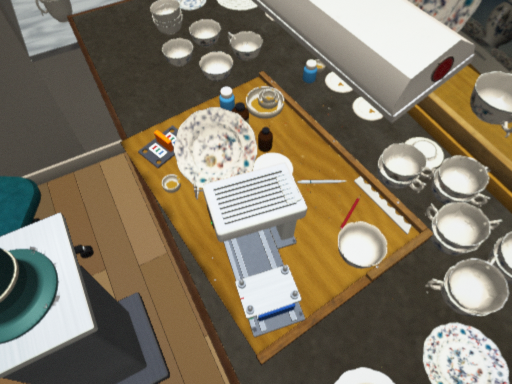

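The top view shows the ware plate at (163,243), with the small dish at (209,255) and a flowered plate at (213,207). The hood is at (296,207), the shuttle at (343,223) with its blue flange on the right, and the bowl at (345,140). The scene view agrees. Next I'll look at both parts from close by with the wrist camera.

```bash
cat > h.py <<'E'
import numpy as np, cv2
from station import env, effector, solver, viewer, workorder, search_frame, tip_of
def down(yaw):
    "tool pointing down, tool x axis at world angle yaw"
    c,s=np.cos(yaw),np.sin(yaw)
    return np.array([[c,s,0],[s,-c,0],[0,0,-1.]])
def cloud(cam):
    "picture and world xyz of each pixel (nan where no depth)"
    i=viewer.camera_info(cam); s=env.sense(); p,d=viewer.read_camera(cam)
    if cam=="wrist":
        T=i["T_tool_cam"]; R=s["tcp_rot"]@T[:3,:3]; t=s["tcp_rot"]@T[:3,3]+s["ee_pos"]
    else: R,t=i["rotation"],i["eye"]
    u,v=np.meshgrid(np.arange(512.),np.arange(384.))
    n=cv2.undistortPoints(np.stack([u,v],-1).reshape(-1,1,2),i["intrinsics"],i["dist_coeffs"]).reshape(384,512,2)
    c=np.stack([n[...,0]*d,-n[...,1]*d,-d],-1); w=c@R.T+t; w[d<=0]=np.nan
    return p,w
E
python3 - <<'E'
from h import *
print(np.round(env.sense()["tcp_rot"],2).tolist())
p,w=cloud("top")
for (u,v) in [(200,40),(190,110),(213,207),(190,200),(163,243),(296,207),(343,223),(345,140),(500,350),(245,365)]: print(u,v,np.round(w[v,u],3))
yaw=-0.15-np.pi/2
for y in (yaw,yaw+np.pi):
  for P in [(0.513,-0.272,0.2),(0.513,-0.272,0.05),(0.46,0.237,0.2),(0.46,0.237,0.02)]:
    print(y,P,solver.inverse_kinematics(P,down(y)), )
E
```

```text
[[0.94, 0.35, -0.0], [0.35, -0.94, 0.0], [-0.0, -0.0, -1.0]]
200 40 [0.797 0.055 0.504]
190 110 [0.708 0.081 0.438]
213 207 [0.558 0.081 0.092]
190 200 [0.573 0.131 0.154]
163 243 [0.462 0.225 0.046]
296 207 [ 0.552 -0.127  0.179]
343 223 [ 0.511 -0.276  0.031]
345 140 [ 0.754 -0.297  0.006]
500 350 [-0.174 -1.31  -0.816]
245 365 [ 0.113  0.004 -0.001]
-1.7207963267948965 (0.513, -0.272, 0.2) [ 0.26479727  0.36556074  0.20795792  1.80370881 -0.08890388  0.98136576
 -2.78271205]
-1.7207963267948965 (0.513, -0.272, 0.05) [ 0.21372008  0.5773794   0.28062089  1.90168662 -0.23839687  0.69469665
 -2.6563327 ]
-1.7207963267948965 (0.46, 0.237, 0.2) [ 0.42084809  0.65601459 -1.31171758  1.88578166  0.69647783  1.16573499
  1.84605792]
-1.7207963267948965 (0.46, 0.237, 0.02) [ 0.37657246  1.13544546 -1.33753114  1.99291493  1.24417088  1.1982632
  1.48915346]
1.4207963267948966 (0.513, -0.272, 0.2) [ 0.72924441  0.40141894 -0.38089959  1.77174702  0.17333559  1.00136036
  0.13195275]
1.4207963267948966 (0.513, -0.272, 0.05) [ 0.68105562  0.59821356 -0.32652404  1.86886716  0.27787244  0.71884339
  0.04673528]
1.4207963267948966 (0.46, 0.237, 0.2) [ 0.27438762  0.47227784 -1.02843254  1.89200755  0.46800175  1.04262273
 -1.10089741]
1.4207963267948966 (0.46, 0.237, 0.02) [ 0.13541796  0.7543776  -0.8734419   2.00472224  0.83399929  0.7877987
 -1.39135262]
```

```bash
python3 - <<'E'
from h import *
env.reach([0.505,-0.285,0.2],down(-0.15-np.pi/2))
p,w=cloud("wrist"); np.savez("w1.npz",p=p,w=w); cv2.imwrite("pics/w1.png",p[:,:,::-1])
print(env.sense()["t"],env.sense()["joint_positions"])
for n in ("shuttle_seat","push_face","curer"): print(n,[(np.round(r["at"],4).tolist(),round(r["score"],2)) for r in tip_of("wrist",n)[:2]])
z=w[...,2]
m=((z>0.042)&(z<0.06)).astype(np.uint8)
n,l,st,c=cv2.connectedComponentsWithStats(m)
for k in range(1,n):
    if st[k,4]>15: q=w[l==k]; print(st[k,4],np.round(c[k]),np.round(q.mean(0),4),np.round(np.ptp(q,axis=0),3))
E
```

```text
3.5917 [ 0.28317699  0.36457079  0.21885094  1.80606372 -0.09309031  0.98083692
 -2.75236575]
shuttle_seat [([0.5092, -0.2714, 0.0373], 0.94)]
push_face [([0.5028, -0.3239, 0.0346], 0.8)]
curer [([0.522, -0.1837, 0.0008], 0.65)]
412 [250. 152.] [ 0.5016 -0.3232  0.0533] [0.077 0.018 0.015]
62 [208. 171.] [ 0.554  -0.3089  0.0513] [0.009 0.01  0.013]
61 [292. 172.] [ 0.4568 -0.2927  0.0514] [0.01  0.01  0.014]
1426 [ 45. 208.] [ 0.7636 -0.2935  0.05  ] [0.108 0.101 0.016]
62 [209. 217.] [ 0.5636 -0.2524  0.0505] [0.009 0.009 0.014]
61 [289. 218.] [ 0.4663 -0.2363  0.0508] [0.009 0.009 0.013]
```

View pics/w1.png

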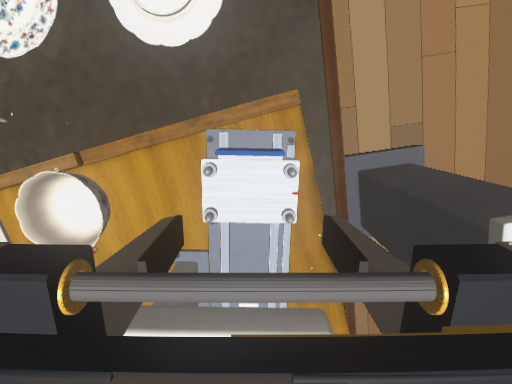

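The shuttle is at about pixel (250,190). Its four pins show at (208,171), (292,172), (209,217) and (289,218), and the blue flange at (250,152). That puts the seat at about (0.510,-0.273) with yaw -9.5°. Next is the plate.

```bash
python3 - <<'E'
from h import *
s=env.sense(); env.movel([0.505,-0.2725,0.33],rate=0.2)
env.reach([0.5,0.0,0.34],down(-np.radians(80)))
env.reach([0.46,0.237,0.19],down(-np.radians(63)))
p,w=cloud("wrist"); np.savez("w2.npz",p=p,w=w); cv2.imwrite("pics/w2.png",p[:,:,::-1])
print(env.sense()["t"],env.sense()["joint_positions"])
print([(np.round(r["at"],4).tolist(),round(r["score"],2)) for r in tip_of("wrist","ware_plate")[:2]])
near=np.hypot(w[...,0]-.46,w[...,1]-.237)<0.1; z=w[...,2]
hsv=cv2.cvtColor(p,cv2.COLOR_RGB2HSV)
def big(m):
    n,l,st,c=cv2.connectedComponentsWithStats(m.astype(np.uint8)); return l==1+st[1:,4].argmax()
top=big(near&(z>0.040)&(z<0.05)); print("bar",top.sum(),np.round(w[top].mean(0),4),cv2.minAreaRect((w[top][:,:2]*1000).astype(np.float32)))
pl=big(near&(z>0.003)); print("plate",pl.sum(),cv2.minAreaRect((w[pl&(z<0.013)][:,:2]*1000).astype(np.float32)))
E
```

```text
7.1167 [-1.38256465  0.41899996  1.07060008  1.99620827 -0.44479807  0.98091596
 -2.76599614]
[]
bar 592 [0.4624 0.2309 0.046 ] ((461.9901428222656, 231.77110290527344), (13.941200256347656, 59.60242462158203), 20.558624267578125)
plate 51831 ((0.0, 0.0), (0.0, 0.0), 0.0)
```

View pics/w2.png

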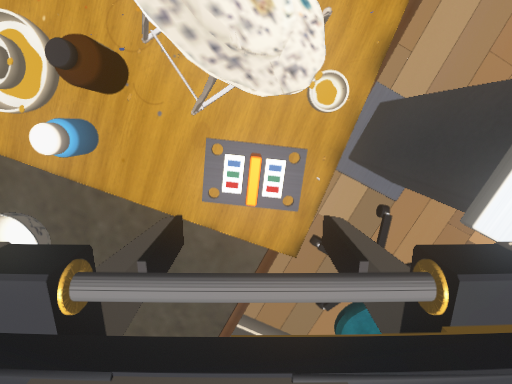

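The plate is at pixel (255,175), its holes show at the corners, and the bar is clear to grip. The flowered plate on its stand begins above row 95. Now I'll grasp the bar.

```bash
python3 - <<'E'
from h import *
R=down(np.radians(20.56-90))
env.reach([0.462,0.2318,0.12],R)
env.movel([0.462,0.2318,0.016],rate=0.08)
print(env.sense()["wrist_force"])
effector.grasp(40); s=env.sense(); print(s["gripper_width"],s["grasp_force"])
env.movel([0.462,0.2318,0.30],rate=0.15)
s=env.sense(); print(s["t"],s["gripper_width"],s["wrist_force"],s["joint_positions"])
p,w=cloud("wrist"); cv2.imwrite("pics/w3.png",p[:,:,::-1])
t=(w-s["ee_pos"])@s["tcp_rot"]; np.savez("w3.npz",p=p,w=w,t=t)
z=t[...,2]
pl=(np.abs(t[...,0])<.06)&(np.abs(t[...,1])<.085)&(z>0.0)&(z<0.02)
print(pl.sum(),np.nanmedian(z[pl]),cv2.minAreaRect((t[pl][:,:2]*1000).astype(np.float32)))
E
```

```text
[-0.28473721 -1.02016335 -0.20133595]
0.013771559503293335 39.999924302101135
12.2 0.013622989839144789 [ 0.17604039  0.20233225 -1.5753906 ] [-1.61501013  0.36553912  1.3784573   1.8782067  -0.38305662  1.21652228
 -2.89342339]
11868 0.009238377937713076 ((2.6291961669921875, 0.28256988525390625), (131.1409149169922, 78.18030548095703), 89.9662857055664)
```

View pics/w3.png

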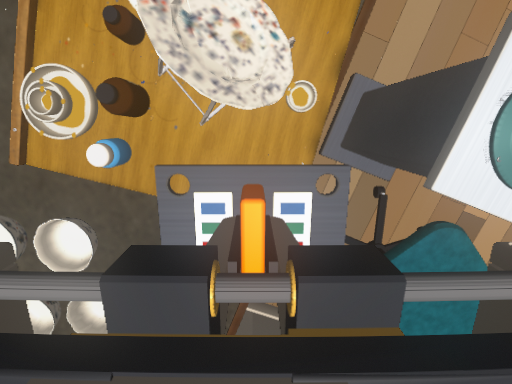

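The plate hangs square in the grip, with its far edge at row 165 and its holes at (179,184) and (326,184). It is centred to about 0.3 mm. I'll carry it over the shuttle and hover.

```bash
python3 - <<'E'
from h import *
yaw=-0.1655; R=down(yaw-np.pi/2); seat=np.array([0.5102,-0.2726])
xy=seat-R[:2,:2]@np.array([-0.0003,0.0003])
env.reach([0.5,0.0,0.36],down(-np.radians(82)))
env.reach([*xy,0.34],R)
env.movel([*xy,0.10],rate=0.15)
s=env.sense(); print(s["t"],s["ee_pos"],s["joint_positions"],s["wrist_force"])
p,w=cloud("wrist"); cv2.imwrite("pics/w4.png",cv2.resize(p[100:260,120:390,::-1],None,fx=2.9,fy=2.9,interpolation=cv2.INTER_CUBIC))
t=(w-s["ee_pos"])@s["tcp_rot"]; np.savez("w4.npz",p=p,w=w,t=t)
z=t[...,2]
pl=(np.abs(t[...,0])<.05)&(np.abs(t[...,1])<.08)&(z>0.003)&(z<0.02)
for v in range(165,200,3): 
    print(v,"".join(f"{int(1000*w[v,u,2]):4d}" if np.isfinite(w[v,u,2]) else "   ." for u in range(168,192,2)),"|","".join(f"{int(1000*w[v,u,2]):4d}" for u in range(314,340,2)))
E
```

```text
16.025 [ 0.51092729 -0.27321771  0.10073878] [-0.26502957  0.67902164  0.9654762   1.91386759 -0.7015524   0.92836093
 -2.2602528 ] [-0.81549021  0.16466366 -1.73000853]
165   90  90  91  90  91  90  90  90  90  90  91  91 |   89  89  89  90  89  90  89  91  91  89  91  90  90
168   91  90  91  92  90  91  91  91  91  90   .  90 |   90  90  91  90  91  92  90  90  91  90  91  91  90
171   90  92  91  91  91  90  91  90  91  92  92  91 |   89  91  90  90  90  91  91  90  90  91  90  91  91
174   90  91  90   0   0   0   0  90  91  91  90  91 |   91  91  91  91  90   0   0   0   0  90  90  90  90
177   89  87   0  -1  -1   0   0   0   0  38  91  91 |   90  90  89  49  27   0   0   0   0   0   0  90  90
180   90   .   0   0   0   0  -1   0   0  28   .  91 |   92  91  50  30  -1   0   0   0   1   0   0  86  91
183   88   0   0   0   1  -1   0   0   1  30  30  92 |   91  90  30  30   0   0   0   0   0   1   0  85  90
186   89  85   0  -1   0   0   0   0   0  29  29  91 |   90  29  29  29   0   0  -1  -1   0   0   0  86  90
189   90  88   1   0   0   0   0  -1   1  29  31  90 |   90  90  31  30   0   0   0  -1   0   0  86  88  90
192   90  91  89  86   0   0   0   0   0  88  91  90 |   91  91  90  28   0   0   0   0  85  88  90  91  91
195   90  91  90  89  91  90  90  90  91  91  91  92 |   91  90  90  91  90  91  89  91  90  91  90  91  91
198   91  90  91  90  92  91  90  91  91  90  91  91 |   90  91  91  90  89  91  90  91  89  91  91  90  90
```

View pics/w4.png

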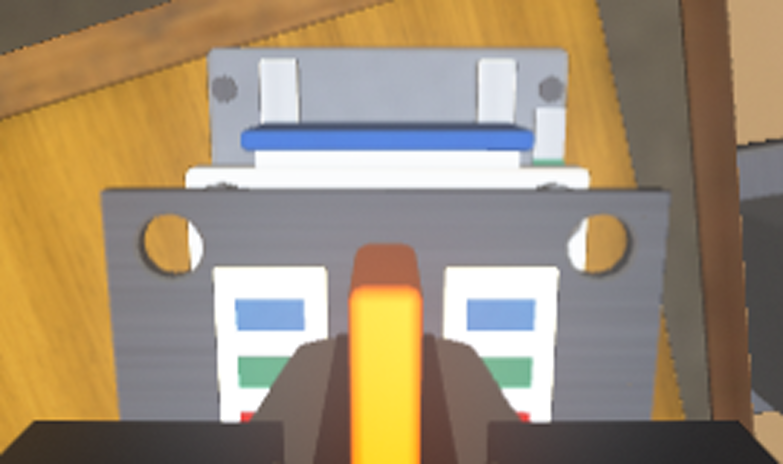

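```bash
python3 - <<'E'
from h import *
D=np.load("w1.npz"); w=D["w"]; z=w[...,2]
yaw=-0.1655; M=np.array([[np.cos(yaw),-np.sin(yaw)],[np.sin(yaw),np.cos(yaw)]])
c0=np.array([.5102,-.2726]); L=(w[...,:2]-c0)@M
for lo,hi in ((.036,.0405),(.042,.06),(.052,.06)):
  print("z",lo)
  tot=[]
  for sx in(-1,1):
    for sy in (-1,1):
      m=(np.hypot(L[...,0]-.05*sx,L[...,1]-.029*sy)<.012)&(z>lo)&(z<hi)
      a=L[m]; tot.append(a.mean(0) if len(a) else [np.nan]*2); print(m.sum(),np.round(1000*(tot[-1]-np.array([.05*sx,.029*sy])),2), np.round(1000*np.percentile(a,[2,98],axis=0).mean(0)-1000*np.array([.05*sx,.029*sy]),2) if len(a) else "", round(1000*np.percentile(z[m],98),1) if len(a) else "")
# deck edges & flange at this look
dk=(z>.026)&(z<.033)&(np.abs(L[...,0])<.075)&(np.abs(L[...,1])<.06)
print("deck",np.round(1000*np.percentile(L[dk],[0.5,99.5],axis=0),1))
fl=(z>.052)&(np.abs(L[...,0])<.05)&(L[...,1]<-.04)&(L[...,1]>-.07); print("flange top y",np.round(1000*np.percentile(L[fl],[2,98],axis=0),1))
# holes now
D=np.load("w4.npz"); w=D["w"]; t=D["t"]; p=D["p"]
s=env.sense(); i=viewer.camera_info("wrist"); T=i["T_tool_cam"]; R=s["tcp_rot"]@T[:3,:3]; e=s["tcp_rot"]@T[:3,3]+s["ee_pos"]
for (u0,u1) in ((155,205),(300,350)):
  sub=np.zeros((384,512),bool); sub[170:198,u0:u1]=True
  h=(sub&(w[...,2]<.082)).astype(np.uint8)
  n,l,st,c=cv2.connectedComponentsWithStats(h); k=1+st[1:,4].argmax()
  # near-side wall shows plate's underside rim: use rim incl. wall points
  h=(sub&(w[...,2]<.0885)&(cv2.dilate((l==k).astype(np.uint8),np.ones((3,3)))>0)).astype(np.uint8)
  cn=max(cv2.findContours(h,cv2.RETR_EXTERNAL,cv2.CHAIN_APPROX_NONE)[0],key=len)
  n_=cv2.undistortPoints(cn.astype(float).reshape(-1,1,2),i["intrinsics"],i["dist_coeffs"]).reshape(-1,2)
  d=np.c_[n_[:,0],-n_[:,1],-np.ones(len(n_))]@R.T
  P=e+d*((.0907-e[2])/d[:,2])[:,None]
  (cx,cy),ax,an=cv2.fitEllipse((((P-s["ee_pos"])@s["tcp_rot"])[:,:2]*1000).astype(np.float32))
  print("hole tool mm",round(cx,2),round(cy,2),np.round(ax,2))
print(s["ee_pos"])
E
```

```text
z 0.036
109 [0.94 0.16] [0.28 0.98] 40.1
84 [ 0.78 -1.2 ] [0.08 0.38] 39.8
100 [-0.82  0.1 ] [-0.15  1.21] 40.0
86 [-0.84 -1.01] [0.44 0.56] 39.8
z 0.042
61 [0.66 0.36] [0.06 1.07] 56.1
61 [ 0.77 -0.46] [0.42 0.36] 55.6
62 [-0.83  0.39] [-0.39  0.54] 55.8
62 [-0.65 -0.32] [-0.24  0.81] 55.5
z 0.052
28 [0.23 0.85] [0.03 1.01] 56.3
24 [0.4  0.77] [0.16 1.16] 55.7
26 [-0.27  1.07] [-0.34  1.32] 55.9
22 [-0.32  0.27] [-0.5   0.06] 55.9
deck [[-61.1 -53.7]
 [ 61.1  41.9]]
flange top y [[-47.8 -52.4]
 [ 49.5 -40. ]]
hole tool mm 28.9 -49.39 [13.38 13.99]
hole tool mm 28.94 49.73 [13.24 13.98]
[ 0.51090144 -0.2731648   0.1007095 ]
```

```bash
python3 - <<'E'
from h import *
xy=[.5100,-.2717]
for z in (0.085,0.07,0.066,0.062,0.058,0.055,0.0535):
    env.movel([*xy,z],rate=0.04); s=env.sense()
    f=s["wrist_force"]; print(z,np.round(s["ee_pos"],4),np.round(f,1))
    if f[2]>6 and z>0.056: break
print(s["t"],s["gripper_width"])
E
```

```text
0.085 [ 0.5098 -0.2718  0.0847] [ 0.4 -0.2 -1.9]
0.07 [ 0.5099 -0.2717  0.0698] [-0.3 -0.2 -2.1]
0.066 [ 0.5099 -0.2716  0.0658] [ 0.5 -0.4 -1.4]
0.062 [ 0.5098 -0.2716  0.0618] [-1.   0.8 -1.7]
0.058 [ 0.5098 -0.2716  0.0577] [ 0.  -0.3 -1.4]
0.055 [ 0.5099 -0.2716  0.0548] [ 0.1 -0.4 -0.9]
0.0535 [ 0.5102 -0.2721  0.054 ] [-0.5  0.3  3.8]
18.375 0.013807725360181336
```

The plate went down without resistance and stopped at seated height (TCP z 0.054 = 38 + 16 mm). I'll release, check it, and plan the push.

```bash
python3 - <<'E'
from h import *
effector.release(); env.movel([.5100,-.2717,0.12],rate=0.1)
yd=np.array([0.165,0.986,0]);
env.movel([*(np.array([.51,-.2717])-.02*yd[:2]),0.22],rate=0.2)
p,w=cloud("wrist"); np.savez("w5.npz",p=p,w=w); cv2.imwrite("pics/w5.png",p[:,:,::-1]); s=env.sense(); print(s["t"],s["joint_positions"])
yaw=-0.1655; M=np.array([[np.cos(yaw),-np.sin(yaw)],[np.sin(yaw),np.cos(yaw)]])
L=(w[...,:2]-np.array([.5102,-.272]))@M; z=w[...,2]
for sx in(-1,1):
  for sy in (-1,1):
    m=(np.abs(L[...,0]-.0575*sx)<.004)&(np.abs(L[...,1]-.01*sy)<.01); print("plate top z",sx,sy,round(np.nanmedian(z[m]),4))
    m=(np.hypot(L[...,0]-.05*sx,L[...,1]-.029*sy)<.006)&(z>.047); print(" pin",m.sum(),np.round(L[m].mean(0),4) if m.any() else "")
fl=(z>.051)&(z<.06)&(np.abs(L[...,0])<.045)&(L[...,1]<-.042)&(L[...,1]>-.07); print("flange top",np.round(1000*np.percentile(L[fl],[5,95],axis=0),1))
print([(n,[(np.round(r["at"],4).tolist(),round(r["score"],2)) for r in tip_of("wrist",n)[:1]]) for n in ("push_face","curer")])
ang=np.radians(45)
for sg in (1,-1):
  for a in (40,45,50):
    a=np.radians(a); zt=np.sin(a)*yd-np.cos(a)*np.array([0,0,1]); zt/=np.linalg.norm(zt)
    yt=sg*np.array([0.986,-0.165,0]); yt/=np.linalg.norm(yt); R=np.c_[np.cross(yt,zt),yt,zt]
    for dy in (-.15,-.06,.03,.12):
      P=np.array([.5103,-.272,.036])+dy*yd
      q=solver.inverse_kinematics(P,R); print(sg,round(np.degrees(a)),dy,None if q is None else np.round(q,2))
E
```

```text
21.1083 [-0.33439925  0.54818847  1.10730105  1.81416291 -0.54205291  1.12683599
 -2.34536305]
plate top z -1 -1 0.0446
 pin 2602 [-0.0503 -0.0289]
plate top z -1 1 0.0446
 pin 48 [-0.0495  0.0283]
plate top z 1 -1 0.0444
 pin 2771 [ 0.0494 -0.0292]
plate top z 1 1 0.0444
 pin 47 [0.0495 0.0283]
flange top [[-35.6 -54.5]
 [ 35.7 -49.7]]
[('push_face', [([0.5027, -0.3229, 0.0361], 0.66)]), ('curer', [([0.5228, -0.1848, -0.0018], 0.72)])]
1 40 -0.15 [ 0.8   0.96  0.17  1.37 -0.62  1.42  1.06]
1 40 -0.06 [ 0.71  0.87  0.16  1.55 -0.68  1.3   1.06]
1 40 0.03 [ 0.62  0.81  0.11  1.7  -0.73  1.18  1.03]
1 40 0.12 [ 0.69  0.76 -0.16  1.8  -0.64  0.99  0.87]
1 45 -0.15 [ 0.83  1.    0.16  1.32 -0.65  1.5   1.07]
1 45 -0.06 [ 0.84  0.92 -0.01  1.5  -0.6   1.33  1.  ]
1 45 0.03 [ 0.88  0.86 -0.21  1.65 -0.55  1.15  0.9 ]
1 45 0.12 [ 0.87  0.84 -0.36  1.77 -0.53  1.    0.81]
1 50 -0.15 [ 0.91  1.05  0.05  1.26 -0.62  1.55  1.04]
1 50 -0.06 [ 0.94  0.97 -0.13  1.45 -0.55  1.37  0.96]
1 50 0.03 [ 0.97  0.93 -0.31  1.61 -0.51  1.2   0.87]
1 50 0.12 [ 0.89  0.88 -0.35  1.74 -0.58  1.06  0.86]
-1 40 -0.15 [ 0.56  1.03  0.59  1.39 -0.91  1.57 -1.89]
-1 40 -0.06 [ 0.45  0.94  0.56  1.57 -0.93  1.46 -1.91]
-1 40 0.03 [ 0.33  0.87  0.54  1.72 -0.98  1.36 -1.93]
-1 40 0.12 [ 0.17  0.83  0.55  1.84 -1.06  1.29 -1.95]
-1 45 -0.15 [ 0.6   1.07  0.57  1.34 -0.93  1.66 -1.89]
-1 45 -0.06 [ 0.49  0.98  0.54  1.53 -0.95  1.54 -1.89]
-1 45 0.03 [ 0.39  0.91  0.49  1.68 -0.98  1.43 -1.91]
-1 45 0.12 [ 0.24  0.86  0.51  1.81 -1.08  1.36 -1.92]
-1 50 -0.15 [ 0.64  1.12  0.55  1.28 -0.95  1.74 -1.9 ]
-1 50 -0.06 [ 0.53  1.03  0.52  1.49 -0.97  1.62 -1.88]
-1 50 0.03 [ 0.43  0.95  0.47  1.65 -1.    1.51 -1.89]
-1 50 0.12 [ 0.3   0.9   0.46  1.78 -1.08  1.42 -1.9 ]
```

View pics/w5.png

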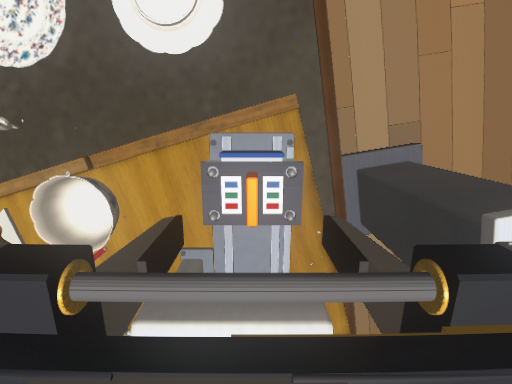

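All four pins come through the holes, at (213,172), (292,172), (214,215) and (290,215), and the plate top is level at 44.5 mm. It is seated. Now for the push with a leaned, closed gripper.

```bash
cat >> h.py <<'E'
yd=np.array([np.sin(.1655),np.cos(.1655),0]); xd=np.array([yd[1],-yd[0],0]); S=np.array([.5102,-.272,0])
a=np.radians(47); zt=np.sin(a)*yd-np.cos(a)*np.array([0,0,1]); RP=np.c_[np.cross(-xd,zt),-xd,zt]
def tip(dy,z=.032): return S+dy*yd+np.array([0,0,z])
E
python3 - <<'E'
from h import *
effector.grasp(10)
env.movel([*(S-.1*yd)[:2],.25],rate=.2)
env.reach(tip(-.15,.16),RP)
env.movel(tip(-.12),rate=.15)
s=env.sense(); f0=s["wrist_force"]; print(s["t"],s["joint_positions"],s["gripper_width"],f0)
for dy in np.arange(-.08,-.03,.004):
    env.movel(tip(dy),rate=.06); s=env.sense(); F=(s["wrist_force"]-f0)
    print(round(dy,3),round((s["ee_pos"]-S)@yd,4),round(F@yd,2),round(F[2],2),round(s["ee_pos"][2],4))
    if F@yd<-15: break
print(s["t"])
p,w=cloud("top"); cv2.imwrite("pics/t6.png",cv2.resize(p[170:280,230:400,::-1],None,fx=4,fy=4))
E
```

```text
25.05 [ 0.58459217  1.06298139  0.55096411  1.383327   -0.94080386  1.64543835
 -1.8875822 ] 0.00029107395042606845 [-0.24238951  0.48522251  0.10516233]
-0.08 -0.0803 -0.19 -0.7 0.032
-0.076 -0.0759 -0.2 -1.1 0.0319
-0.072 -0.0717 -0.57 0.19 0.032
-0.068 -0.0676 -1.71 0.36 0.0321
-0.064 -0.0636 -0.45 -0.04 0.032
-0.06 -0.0597 -0.48 -0.72 0.032
-0.056 -0.0555 0.41 0.14 0.0321
-0.052 -0.0515 -1.14 0.07 0.0321
-0.048 -0.0475 -0.45 0.06 0.032
-0.044 -0.0435 -1.22 -0.9 0.032
-0.04 -0.0395 0.41 -0.65 0.0321
-0.036 -0.0355 -0.07 0.26 0.032
-0.032 -0.0315 -0.26 -1.05 0.032
28.8667
```

```bash
python3 - <<'E'
from h import *
s=env.sense(); f0=np.array([-0.24,0.49,0.1])
env.movel(tip(.075),rate=.06)
print(env.sense()["t"])
pk=0
for dy in np.arange(.077,.112,.0015):
    env.movel(tip(dy),rate=.03); F=[]
    for k in range(4): env.pause(.03); s=env.sense(); F.append((s["wrist_force"]-f0))
    F=np.mean(F,0); fy=-F@yd; pk=max(pk,fy)
    print(round(dy,4),round((s["ee_pos"]-S)@yd,4),"Fy",round(fy,2),"Fz",round(F[2],2),"Fx",round(F@xd,2))
    if (pk>3.2 and fy<1.2) or fy>9: break
print(s["t"])
p,w=cloud("wrist"); cv2.imwrite("pics/w7.png",p[:,:,::-1]); np.savez("w7.npz",p=p,w=w)
E
```

```text
30.85
0.077 0.077 Fy 0.98 Fz -0.1 Fx 0.36
0.0785 0.0786 Fy 0.97 Fz 0.15 Fx 0.37
0.08 0.0801 Fy 0.83 Fz 0.3 Fx 0.42
0.0815 0.0816 Fy 1.34 Fz -0.37 Fx 0.58
0.083 0.0831 Fy 1.01 Fz -0.22 Fx 0.57
0.0845 0.0846 Fy 0.81 Fz 0.52 Fx 0.27
0.086 0.0861 Fy 1.01 Fz -0.31 Fx 0.39
0.0875 0.0876 Fy 0.91 Fz -0.37 Fx 0.47
0.089 0.0891 Fy 0.95 Fz 0.11 Fx 0.24
0.0905 0.0906 Fy 0.7 Fz 0.55 Fx 0.53
0.092 0.0921 Fy 0.92 Fz -0.39 Fx 0.46
0.0935 0.0936 Fy 0.88 Fz -0.16 Fx 0.71
0.095 0.0943 Fy 4.35 Fz 0.75 Fx 0.27
0.0965 0.0956 Fy 5.43 Fz 0.79 Fx 0.43
0.098 0.098 Fy 4.13 Fz -0.1 Fx 0.47
0.0995 0.1002 Fy 1.52 Fz -0.43 Fx 0.81
0.101 0.1015 Fy 0.7 Fz -0.34 Fx 0.29
37.3667
```

View pics/w7.png

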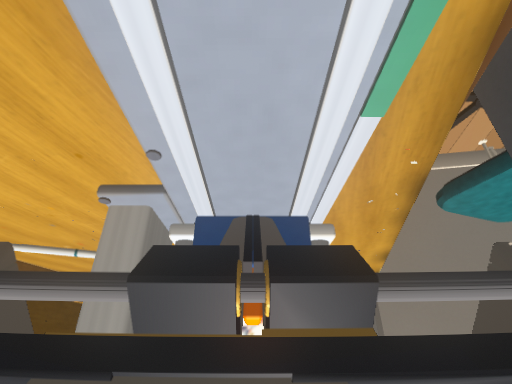

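The wrist view shows the blue flange square in front of the tip at (252,230), with nothing touching the hood. The force peaked at 5.4 N and then dropped, which fits the roller dropping in. I'll inch forward with low force to confirm it sits in the notch.

```bash
python3 - <<'E'
from h import *
f0=np.array([-0.24,0.49,0.1])
for dy in np.arange(.102,.1125,.001):
    env.movel(tip(dy),rate=.02); F=[]
    for k in range(5): env.pause(.03); s=env.sense(); F.append((s["wrist_force"]-f0))
    F=np.mean(F,0); fy=-F@yd
    print(round(dy,4),round((s["ee_pos"]-S)@yd,4),"Fy",round(fy,2),"Fz",round(F[2],2))
    if fy>3: break
print(s["t"])
E
```

```text
0.102 0.1021 Fy 0.72 Fz 0.18
0.103 0.1031 Fy 0.32 Fz -0.1
0.104 0.104 Fy 0.74 Fz -0.06
0.105 0.105 Fy 0.89 Fz 0.14
0.106 0.106 Fy 0.17 Fz -0.11
0.107 0.1068 Fy 1.31 Fz -0.17
0.108 0.1073 Fy 4.19 Fz 0.27
40.3333
```

The tip met the flange again at 0.107, where the notch was expected, and the notch held. I'll back off and check.

```bash
python3 - <<'E'
from h import *
env.movel(tip(.08),rate=.05)
env.movel(tip(-.12),rate=.15); env.movel(tip(-.16,.16),rate=.15)
env.reach(tip(-.19,.30),RP)
s=env.sense(); print(s["t"])
p,w=cloud("scene"); cv2.imwrite("pics/s8.png",cv2.resize(p[140:345,170:320,::-1],None,fx=2.9,fy=2.9,interpolation=cv2.INTER_CUBIC))
for c in("scene","top"):
  viewer.read_camera(c)
  print(c,[(n,[(np.round(r["at"],3).tolist(),round(r["score"],2)) for r in tip_of(c,n)[:1]]) for n in ("push_face","shuttle_seat","bowl","dish_lid","small_dish","oil_bottle","dark_bottle","blue_jar")])
E
```

```text
44.3417
scene [('push_face', [([0.531, -0.157, 0.034], 0.62)]), ('shuttle_seat', [([0.691, 0.022, -0.0], 0.65)]), ('bowl', [([0.744, -0.284, -0.0], 0.83)]), ('dish_lid', [([0.688, 0.022, 0.002], 0.7)]), ('small_dish', [([0.428, 0.103, 0.001], 0.76)]), ('oil_bottle', [([0.679, 0.203, -0.001], 0.61)]), ('dark_bottle', [([0.711, 0.1, -0.002], 0.52)]), ('blue_jar', [([0.687, 0.284, 0.002], 0.68)])]
top [('push_face', []), ('shuttle_seat', []), ('bowl', [([0.713, 0.098, -0.001], 0.75)]), ('dish_lid', [([0.694, 0.022, -0.001], 0.83)]), ('small_dish', [([0.431, 0.101, -0.0], 0.47)]), ('oil_bottle', [([0.68, 0.202, 0.002], 0.81)]), ('dark_bottle', [([0.709, 0.098, 0.001], 0.74)]), ('blue_jar', [([0.684, 0.29, 0.005], 0.82)])]
```

View pics/s8.png

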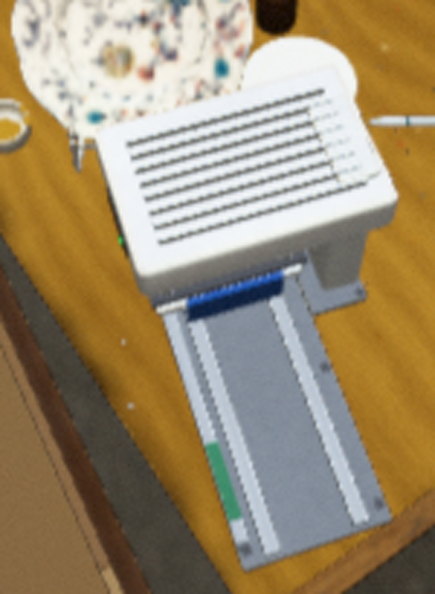

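The shuttle is under the hood with the blue flange at crop pixel (237,297). That puts the push face about 26 mm inside the entry edge, against 25 mm expected. The bystanders haven't moved.

```bash
python3 -c "
from station import workorder
print(workorder.finish_job())"
```

```text
the job is handed in; nothing more can be done
None
```

I fitted the ware plate over all four posts, pushed the loaded shuttle under the hood until it clicked into the cure notch, and handed the job in after about 45 s of the 67 s allowed; the hood and bystanders were not touched.

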